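Pack the flower bars into the display box and close it

ROBOT

A 6-joint arm with a two-finger parallel gripper is mounted at the origin on the work surface. World frame = base frame: x ahead of the robot, y to its left, z up, the work surface at z = 0. Lengths are in m, angles in degrees, forces in N, time in s.
With the tool pointing down it reaches from about 0.4 to 0.825 m from the base axis. Payload 7 kg.
Tool frame: the origin (TCP) lies on the centre line of the jaws, within the pads' length; the fingertips stand 11 mm ahead of it and the grasp point (between the pads) lies 8 mm behind it; z points along the fingers, y is the line along which they close (so a half turn about z gives the same grasp; the last joint's range is limited). The gripper opens to 88 mm and grips with 3 to 60 N. Pads are 19 mm wide; open, the fingers measure 130 mm over their backs; the gripper's body (78 mm by 193 mm) begins 47 mm behind the grasp point.
Start: joints at [88.241, 20.546, 0.682, 0, -70.136, -16.507], TCP at [0.212, 0.641, 0.238] pointing down, gripper open.
Joint ranges: [-176.03, 176.03], [-82.01, 121.73], [-58.28, 71.71], [-173.87, 95.51], [-174.79, -0.11], [-173.66, 173.66]. Speed limits (degrees/s): [136.94, 136.94, 172.46, 180, 180, 180].

INTERFACE

Orientations are given as [roll, pitch, yaw] about the fixed x, y, z axes, in that order (R = Rz(yaw) Ry(pitch) Rx(roll)).
In Python, from plant import r, capture, camera_model, job gives the robot as it stands.
- The arm moves only by the tool drive_tool, never from a script. Its argument "increments" is a list that holds one entry, the list of rows, each a list of 5 numbers: the gripper's target within -1 to 1 (fully open at 1, half-way at 0, shut at -1), then the shift along the tool's x, y, z scaled (see below), then the turn about the tool's z scaled (see below). In form: [[[gripper, tx, ty, tz, roll], ...]]. A call has 1 to 5 rows; each row is the pose to reach, as a shift and turn from the pose commanded when the call began, along the tool's axes at that moment, turning the shorter way round; what a row does not reach only later rows make up. The controller multiplies each number of a shift by 120 mm and each number of a turn by 360 degrees. A row lasts 1/8 s, in which the tool goes at most 62.5 mm and 10.7 degrees, less where a joint would pass 70% of its speed; a pose out of reach is approached as far as the arm can. A call with a number of a shift or a turn outside -1 to 1 is refused whole. A call with a gripper value outside its range is refused whole. The fingers move at their own pace and stop on an object; "squeeze" is the grip in N (left out, the last holds). Time passes only in rows, so rows that repeat a pose let the fingers close. It gives the time, the measured TCP pose, the force, the opening and the grip force at its end, in the units of the state.
- r.get_state(): the state, without advancing time (a new reading comes with each control period).
- capture(name): name is "scene" or "top"; returns the picture (420x560x3 uint8, red, green, blue); there is no depth.
- camera_model(name): a dict with "camera_matrix" (3x3 intrinsics, pixels), "rvec" (rotation vector, rad) and "tvec" (3), from world to camera coordinates, as OpenCV has them. Camera axes: x right, y down, z forward; pixel columns grow to the right and rows downward; lengths in m; the calibration is good to about 2 mm. A picture is of the moment at which its call begins. camera_model takes no time and is no camera call.
- job.close_job(): hands the job in; it is judged then, once.
The state is a dict: "time_s": time; "joints": joint angles; "qd": joint speeds; "joint_torque": joint torques, N m; "tcp_pos": TCP position; "eef_rot": TCP orientation; "contact_force": force on the tool from outside, world axes, zero at the start; "moment": the same for the moment, N m; "gripper_width": finger opening in m; "gripper_force": force on a finger pad.
Only numpy, scipy, OpenCV 4.12 (cv2) and the standard library are available. Lean on these libraries where they do the work, as an engineer would, in place of code of your own. Each camera call takes 0.05 s, during which the arm holds its last target. There are 200 camera calls.

TASK

Work every pressed-flower bar out of its tight foam cutout by the end that sticks out (small wiggles help), and lay each flat along the middle of a compartment of the wooden display box, one bar to a compartment. When all are in, close the box: hook the cover's two tabs under the box's lip with the cover held at a tilt, then swing it down until it lies flat and fully home, and let go. Leave the bowl, the glue jar and the cards alone.

Things in the scene. Friction and masses are not known exactly. Their poses are not given: they have to be found in the camera images.
- box: wooden display box, fixed, 228 mm wide (y), 172 long (x -88 to +84). Origin: centre of its underside on the table; x from the near wall (with the lip) to the far wall, z up. Inside x +-65, y +-106, floor top z = 6. Ribs 4 wide, 4 high along x at y = 0, +-46, +-92 bound four compartments 42 wide. Rims that carry the cover: z = 34 all round, side walls 8 thick
- lip (a point): middle of the lower inner edge of the box's lip (box x = -66, y = 0, z = 45 mm; axes as the box's). The lip runs the full width and overhangs the near rim from x = -80 (upright wall behind it) to -66, underside z = 45, top z = 51: an 11 mm high gap above the rim (z = 34)
- stop (a point): top middle of the inner face of the box's far stop wall (box x = +76, y = 0, z = 52 mm; axes as the box's), full width, 18 mm higher than the rim: the cover cannot be slid in flat
- case: black case, fixed, 206 mm wide (y), x -64 to +56. Origin: on the table; base plate 6 thick. Grey foam x -10 to +50, top z = 40; walls at its sides and back to z = 44. Four cutouts along x, 46 apart, open at the top and front (-x); sprung foam presses about 12 N on one side of each bar; pulling one out to -x takes 8 to 16 N. Before the foam the bars' ends stick out free above the base
- cover_grip (a point): centre of the cover's finger grip, a dark upright block 14 (x) x 50 (y) x 30 (z) mm. Cover: loose tan board, 0.18 kg, starts flat on the table. From this point (x from tabs to far edge, z out of the board): board z -20 to -15, x -66 to +68, y +-108. Fully home this point is at box x = 5, y = 0, z = 54 mm, axes as the box's, with 3 mm play in x
- cover_tabs (a point): midway between the tips of the cover's two tabs, at half the board's thickness (axes as cover_grip; 82 mm before and 17.5 mm below it). The tabs are 40 mm wide, at y = +-60 mm, 16 mm long, 5 mm thick like the board
- bowl: bystander: white bowl, 90 mm across, 40 mm high, origin at the centre of the underside; leave alone
- glue: bystander: small white glue jar, 44 mm across, 75 mm high, origin at the centre of the underside; leave alone
- cards: bystander: stack of paper cards, 90 x 120 x 18 mm, origin at the centre of the underside; leave alone
- bar0_mid (a point): centre of a wooden bar, pressed flowers inlaid on top, 90 (x) x 20 x 20 mm, 45 g. It starts in a cutout of the case, x along the case's x, centre at case x = -5, z = 36 mm; its front 40 mm (-x end) sticks out of the foam. May be absent
- bay0 (a point): middle of a compartment of the box, on its floor (box x = 0, y = 69 mm, z = 6 mm), axes as the box's
- bar1_mid (a point): centre of a wooden bar, pressed flowers inlaid on top, 90 (x) x 20 x 20 mm, 45 g. It starts in a cutout of the case, x along the case's x, centre at case x = -5, z = 36 mm; its front 40 mm (-x end) sticks out of the foam. May be absent
- bay1 (a point): middle of a compartment of the box, on its floor (box x = 0, y = 23 mm, z = 6 mm), axes as the box's
- bar2_mid (a point): centre of a wooden bar, pressed flowers inlaid on top, 90 (x) x 20 x 20 mm, 45 g. It starts in a cutout of the case, x along the case's x, centre at case x = -5, z = 36 mm; its front 40 mm (-x end) sticks out of the foam. May be absent
- bay2 (a point): middle of a compartment of the box, on its floor (box x = 0, y = -23 mm, z = 6 mm), axes as the box's
- bar3_mid (a point): centre of a wooden bar, pressed flowers inlaid on top, 90 (x) x 20 x 20 mm, 45 g. It starts in a cutout of the case, x along the case's x, centre at case x = -5, z = 36 mm; its front 40 mm (-x end) sticks out of the foam. May be absent
- bay3 (a point): middle of a compartment of the box, on its floor (box x = 0, y = -69 mm, z = 6 mm), axes as the box's

How it is judged:
By the outcome, as a careful person would: the job done as asked, in the order asked, and still so for the second after the job is handed in, with the robot touching nothing.
Of bar0, bar1, bar2, bar3 only 3 to 4 are there at a start; the rules pass over those that are not, and their reading is None.
At some moment in a run one of cover may be knocked a few centimetres aside while the robot is not near it.
Once in a run the grip may slacken for a moment while it holds something.
It also fails if it takes over 210 s, if anything falls off the work surface, if the arm or the gripper's body presses on something with over 40 N, if the wrist force passes 120 N, or if a joint passes its speed limit or range.

## Working session

There is one attempt and no reset: what is moved stays moved. The work goes in short steps, Python scripts to look and compute and a tool call to move; the robot and the scene stay as the last step left them, time stands still between calls to the robot, and variables do not carry over. Pictures are saved under pics/ and viewed, at most 14 in all, crops included, and the job is handed in when it is done.

Besides the shell and the picture viewer there is one more tool, called after "Call:" by a JSON object that holds its "api" and its "payload", one argument or row to a line. drive_tool: Moves the arm, as the interface text tells. Its arguments: {"type":"object","properties":{"increments":{"type":"array"},"squeeze":{"type":"number"}},"required":["increments"]}

```bash
ls; mkdir -p pics; python3 - <<'E'
from plant import r,capture,camera_model,job
import cv2
s=r.get_state();print(s)
for n in("scene","top"):
    im=capture(n);cv2.imwrite(f"pics/{n}0.png",cv2.resize(im[:,:,::-1],(800,600),interpolation=cv2.INTER_CUBIC));cv2.imwrite(f"{n}0_raw.png",im[:,:,::-1]);print(camera_model(n))
E
```

```text
pics
{'time_s': 0.0, 'joints': array([ 8.82437453e+01,  2.05900367e+01,  6.34599433e-01, -2.15450489e-02,
       -7.01361363e+01, -1.65062454e+01]), 'qd': array([0.00458302, 0.04697092, 0.0075724 , 0.02659611, 0.01291673,
       0.04010294]), 'joint_torque': array([-2.43899194e-04, -5.82708764e+01,  2.93058425e+01,  6.99742019e+00,
        6.92840738e-03, -1.74475194e-04]), 'tcp_pos': array([0.21140068, 0.64054543, 0.23664025]), 'eef_rot': array([ 1.79906445e+02, -6.60136742e-03, -1.82698316e+01]), 'contact_force': array([0.40867195, 0.42407829, 1.14543015]), 'moment': array([ 0.00350041, -0.03602684, -0.01623669]), 'gripper_force': 0.0, 'gripper_width': 0.08765252554173329}
{'camera_matrix': array([[512.49304265,   0.        , 282.06431579],
       [  0.        , 512.49304265, 210.28128344],
       [  0.        ,   0.        ,   1.        ]]), 'rvec': array([ 1.21003126,  2.31123015, -0.95177038]), 'tvec': array([ 0.32808396, -0.31928734,  1.54752243])}
{'camera_matrix': array([[468.14848049,   0.        , 273.67789046],
       [  0.        , 468.14848049, 213.11845462],
       [  0.        ,   0.        ,   1.        ]]), 'rvec': array([ 2.10443376, -2.12195886,  0.21653155]), 'tvec': array([-1.28266685e-04,  6.08946175e-01,  1.05914880e+00])}
```

View pics/scene0.png

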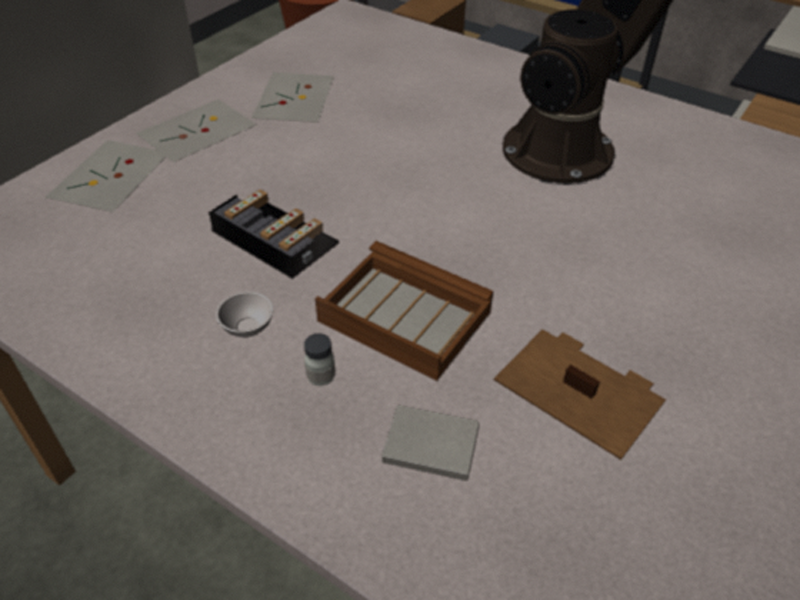

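View pics/top0.png

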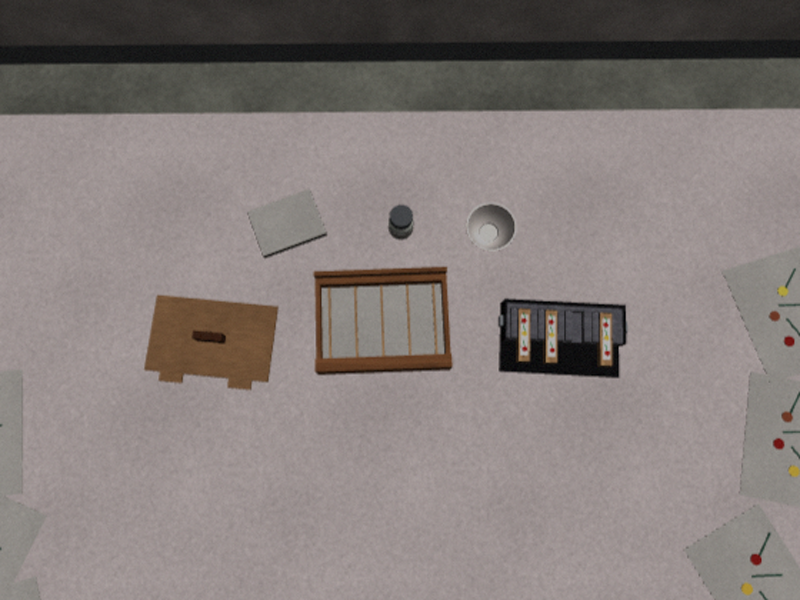

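The scene view shows three bars in the case, the box in the middle and the cover at lower right. In the top view, at 800x600, the case is at about (562,338), the box at (383,320) and the cover grip at (209,337). The bars are at columns 524, 551 and 606. I'll enlarge crops next to read corners.

```bash
cat > h.py <<'E'
import numpy as np,cv2
from plant import r,capture,camera_model,job
from scipy.spatial.transform import Rotation as Ro
def proj(n,P):
    c=camera_model(n);return cv2.projectPoints(np.float64(P).reshape(-1,3),c['rvec'],c['tvec'],c['camera_matrix'],None)[0][:,0]
def montage(n,im,tiles,out,k=4):  # tiles: (u0,v0), 100x75 raw each
    T=[]
    for u,v in tiles:
        t=cv2.resize(im[v:v+75,u:u+100],None,fx=k,fy=k,interpolation=cv2.INTER_CUBIC)
        t=np.clip(t.astype(float)*1.5,0,255).astype(np.uint8)
        for i in range(0,100,10):
            cv2.line(t,(i*k,0),(i*k,6 if i%50 else 14),(0,255,0),1)
            if i%20==0: cv2.putText(t,str(u+i),(i*k,24),0,.35,(0,255,0))
        for i in range(0,75,10):
            cv2.line(t,(0,i*k),(6,i*k),(0,255,0),1)
            if i%20==0: cv2.putText(t,str(v+i),(8,i*k+4),0,.35,(0,255,0))
        T.append(t)
    while len(T)<4: T.append(np.zeros_like(T[0]))
    cv2.imwrite(out,np.vstack([np.hstack(T[:2]),np.hstack(T[2:])]))
E
python3 - <<'E'
from h import *
t=cv2.imread('top0_raw.png');s=cv2.imread('scene0_raw.png')
montage('top',t,[(345,200),(217,185),(97,205)],'pics/mt.png')
montage('scene',s,[(143,127),(215,165),(255,195),(345,228),],'pics/ms.png')
print(proj('top',[[0.212,0.641,0],[0.6,0,0],[.7,0,0],[.6,.1,0]]))
E
```

```text
[[  0.63339587 385.86182188]
 [271.69190165 221.6457231 ]
 [271.40846481 183.35605385]
 [232.06005455 221.97380501]]
```

View pics/mt.png

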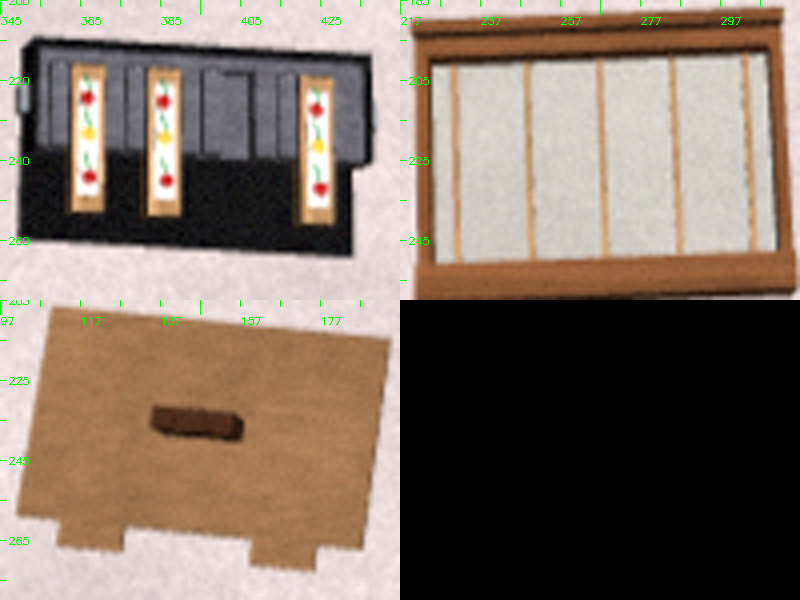

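View pics/ms.png

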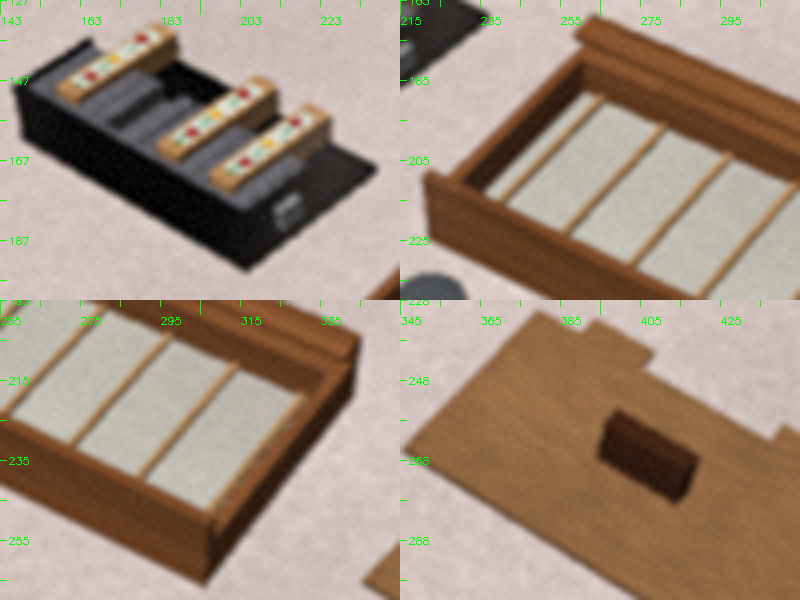

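The top crops show bar corners, box ribs and floor edges, and cover corners clearly. For example, in tile coordinates, bar A spans (72,66)-(104,213) and the cover corners are (52,7) and (389,40). The scene crops show the same bars, stop corners, board and tabs. I'll fit poses from both views.

```bash
cat > fit.py <<'E'
from h import *
from scipy.optimize import least_squares
def fit(obs,x0,name,freez=True):
    # obs: list (cam,(u0,v0),[(local xyz mm, tile px)])
    def res(p,full=False):
        o=[]
        R=Ro.from_euler('z',p[2]).as_matrix();t=np.array([p[0],p[1],p[3] if freez else 0])
        for cam,(u,v),L in obs:
            P=np.array([l[0] for l in L])/1000@R.T+t
            q=(np.array([l[1] for l in L])+.5)/4-.5+[u,v]
            o.append(proj(cam,P)-q)
        return np.vstack(o).ravel()
    s=least_squares(res,[*x0,0],loss='soft_l1')
    e=res(s.x).reshape(-1,2)
    print(name,'xyz mm',(s.x[[0,1,3]]*1000).round(1),'yaw',np.degrees(s.x[2]).round(2),'maxres',abs(e).max(1).round(1).tolist())
    return s.x
if __name__=='__main__':
    T=(345,200);S=(143,127);c=[(45,10,10),(45,-10,10),(-45,10,10),(-45,-10,10)]
    B={'A':([(72,66),(104,67),(72,210),(104,213)],[(232,186),(210,172),(331,117),(311,105)]),
     'B':([(148,69),(181,68),(147,214),(181,216)],[(180,155),(158,142),(278,90),(258,76)]),
     'C':([(301,75),(333,76),(300,223),(333,225)],[(76,98),(57,87),(179,36),(160,26)])}
    for k,(a,b) in B.items(): fit([('top',T,list(zip(c,a))),('scene',S,list(zip(c,b)))],(.6,-.3,0),k)
    bx=[((-66,0,51),(605-400,257)),((65,0,6),(601-400,59)),((84,114,52),(14,20)),((84,-114,52),(383,9)),((64,92,10),(54,62)),((64,46,10),(128,62)),((64,-46,10),(273,55)),((64,-92,10),(345,52)),((-65,92,10),(58,262)),((-65,46,10),(132,258)),((-65,-46,10),(280,254)),((-65,-92,10),(353,252))]
    bx[8:]=[((-60,l[0][1],10),l[1]) for l in bx[8:]]
    fit([('top',(217,185),bx[:8]),('scene',(215,165),[((-88,-114,51),(193,15)),((84,-114,52),(27,173))]),('scene',(255,195),[((84,114,52),(205,223)),((84,114,0),(204,285)),((-88,114,51),(361,37))])],(.6,0,0),'box')
    cv=[((68,108,-15),(52,7)),((68,-108,-15),(389,40)),((-66,-108,-15),(362,249)),((-66,108,-15),(17,215)),((-82,80,-15),(57,245)),((-82,40,-15),(124,251)),((-82,-40,-15),(249,266)),((-82,-80,-15),(315,271))]
    fit([('top',(97,205),cv),('scene',(345,228),[((68,-108,-15),(5,152)),((-66,-108,-15),(140,11)),((-82,-80,-15),(197,19)),((-82,-40,-15),(255,53))])],(.6,.4,0),'grip')
E
python3 fit.py
```

```text
A xyz mm [ 559.3 -229.8   32.8] yaw -3.59 maxres [0.5, 0.6, 0.3, 0.1, 0.5, 0.7, 0.6, 0.5]
B xyz mm [ 557.  -275.3   33.6] yaw -3.6 maxres [0.5, 0.2, 0.1, 0.0, 0.6, 0.6, 0.8, 0.3]
C xyz mm [ 551.5 -367.2   32.4] yaw -4.69 maxres [0.0, 0.3, 0.2, 0.1, 0.6, 0.2, 0.3, 0.6]
box xyz mm [ 5.913e+02  1.020e+01 -1.000e-01] yaw 1.43 maxres [0.4, 0.1, 0.6, 0.8, 0.5, 0.1, 0.5, 0.7, 0.9, 1.4, 0.8, 0.8, 0.8]
grip xyz mm [564.3 310.   17. ] yaw -5.86 maxres [0.2, 0.6, 0.2, 0.3, 0.3, 0.6, 0.3, 0.2, 0.5, 0.2, 0.2, 0.6]
```

```bash
cat > go.py <<'E'
import sys,math
from h import *
# usage: go.py x y z yaw [dx dy dz ...in mm deg] : prints calls (tx,ty,tz,roll) from measured pose
def plan(x,y,z,yaw,s=None):
    s=s or r.get_state()
    p=s['tcp_pos']*1e3;w=s['eef_rot'][2]
    d=np.array([x,y,z])-p;dr=-((yaw-w+180)%360-180)
    def ax(d,w):
        c,n=math.cos(math.radians(w)),math.sin(math.radians(w));return np.array([c*d[0]+n*d[1],n*d[0]-c*d[1],-d[2]])
    n=1
    while True:
        k=[ax(d/n,w)/120]+[ax(d/n,yaw)/120]*(n-1)
        if max(abs(a).max() for a in k)<=1: break
        n+=1
    print('at',p.round(1),'rpy',s['eef_rot'].round(2),'F',s['contact_force'].round(1),'w',round(s['gripper_width']*1e3,1),'gf',round(s['gripper_force'],1),'t',round(s['time_s'],2))
    print('rel',(d).round(1),'->',n,'calls')
    print('first',k[0].round(4).tolist()+[round(dr/360,4)]); 
    if n>1: print('rest',k[-1].round(4).tolist()+[0])
plan(*map(float,sys.argv[1:5]))
E
python3 go.py 532.4 -227.7 120 -3.7
```

```text
at [211.4 640.6 236.7] rpy [ 1.7991e+02 -1.0000e-02 -1.8270e+01] F [-0.5 -0.7 -0.1] w 87.6 gf 0.0 t 0.1
rel [ 321.  -868.3 -116.7] -> 8 calls
first [0.6011, 0.754, 0.1216, np.float64(-0.0405)]
rest [0.392, 0.881, 0.1216, 0]
```

Call:
{"api": "drive_tool", "payload": {
  "increments": [
    [[-0.4, 0.601, 0.754, 0.122, -0.0405], [-0.4, 0.601, 0.754, 0.122, -0.0405], [-0.4, 0.601, 0.754, 0.122, -0.0405]]
  ],
  "squeeze": 45
}}

```text
time_s: 0.48
tcp_pos: [0.2524, 0.5288, 0.2226]
eef_rot: [179.9, 0.0, -3.8]
contact_force: [0.3, 0.7, -0.1]
gripper_width: 0.0635
gripper_force: 0.0
```

Call:
{"api": "drive_tool", "payload": {
  "increments": [
    [[-0.4, 0.392, 0.881, 0.122, 0], [-0.4, 0.392, 0.881, 0.122, 0], [-0.4, 0.392, 0.881, 0.122, 0]]
  ]
}}

```text
time_s: 0.85
tcp_pos: [0.2923, 0.4211, 0.208]
eef_rot: [179.9, 0.0, -3.8]
contact_force: [0.9, 1.1, -0.1]
gripper_width: 0.0335
gripper_force: 0.0
```

Call:
{"api": "drive_tool", "payload": {
  "increments": [
    [[-0.4, 0.392, 0.881, 0.122, 0], [-0.4, 0.392, 0.881, 0.122, 0], [-0.4, 0.392, 0.881, 0.122, 0]]
  ]
}}

```text
time_s: 1.23
tcp_pos: [0.3323, 0.3133, 0.1934]
eef_rot: [180.0, 0.0, -3.8]
contact_force: [0.1, 1.2, 0.8]
gripper_width: 0.0264
gripper_force: 0.0
```

Call:
{"api": "drive_tool", "payload": {
  "increments": [
    [[-0.4, 0.392, 0.881, 0.122, 0], [-0.4, 0.392, 0.881, 0.122, 0], [-0.4, 0.392, 0.881, 0.122, 0]]
  ]
}}

```text
time_s: 1.6
tcp_pos: [0.3727, 0.2054, 0.1788]
eef_rot: [180.0, 0.0, -3.9]
contact_force: [0.2, 0.3, 1.1]
gripper_width: 0.0263
gripper_force: 0.0
```

Call:
{"api": "drive_tool", "payload": {
  "increments": [
    [[-0.4, 0.392, 0.881, 0.122, 0], [-0.4, 0.392, 0.881, 0.122, 0], [-0.4, 0.392, 0.881, 0.122, 0]]
  ]
}}

```text
time_s: 1.98
tcp_pos: [0.4133, 0.0971, 0.1641]
eef_rot: [180.0, 0.0, -3.9]
contact_force: [-0.5, 0.1, -0.3]
gripper_width: 0.0266
gripper_force: 0.0
```

Call:
{"api": "drive_tool", "payload": {
  "increments": [
    [[-0.4, 0.392, 0.881, 0.122, 0], [-0.4, 0.392, 0.881, 0.122, 0], [-0.4, 0.392, 0.881, 0.122, 0]]
  ]
}}

```text
time_s: 2.35
tcp_pos: [0.4539, -0.0112, 0.1493]
eef_rot: [180.0, 0.0, -3.9]
contact_force: [0.2, 1.8, 0.6]
gripper_width: 0.026
gripper_force: 0.0
```

Call:
{"api": "drive_tool", "payload": {
  "increments": [
    [[-0.4, 0.392, 0.881, 0.122, 0], [-0.4, 0.392, 0.881, 0.122, 0], [-0.4, 0.392, 0.881, 0.122, 0]]
  ]
}}

```text
time_s: 2.72
tcp_pos: [0.4943, -0.1195, 0.1344]
eef_rot: [180.0, 0.0, -3.8]
contact_force: [-0.2, -0.3, -0.7]
gripper_width: 0.026
gripper_force: 0.0
```

Call:
{"api": "drive_tool", "payload": {
  "increments": [
    [[-0.4, 0.392, 0.881, 0.122, 0], [-0.4, 0.392, 0.881, 0.122, 0], [-0.4, 0.392, 0.881, 0.122, 0], [-0.4, 0.392, 0.881, 0.122, 0]]
  ]
}}

```text
time_s: 3.22
tcp_pos: [0.5334, -0.2256, 0.1203]
eef_rot: [-180.0, 0.0, -3.6]
contact_force: [0.6, -0.0, 0.2]
gripper_width: 0.0264
gripper_force: 0.0
```

```bash
python3 go.py 532.4 -227.7 43 -3.7
```

```text
at [ 533.4 -225.6  120.3] rpy [-1.7999e+02  2.0000e-02 -3.6400e+00] F [ 0.6 -0.   0.2] w 26.4 gf 0.0 t 3.23
rel [ -1.   -2.1 -77.3] -> 1 calls
first [-0.0069, 0.0179, 0.6442, np.float64(0.0002)]
```

Call:
{"api": "drive_tool", "payload": {
  "increments": [
    [[-0.4, -0.007, 0.018, 0.2, 0], [-0.4, -0.007, 0.018, 0.46, 0], [-0.4, -0.007, 0.018, 0.46, 0]]
  ]
}}

```text
time_s: 3.6
tcp_pos: [0.5306, -0.2272, 0.064]
eef_rot: [-180.0, 0.2, -3.6]
contact_force: [0.5, -0.4, 0.6]
gripper_width: 0.0262
gripper_force: 0.0
```

```bash
python3 go.py 532.4 -227.7 43 -3.7; python3 - <<'E'
from h import *
t=capture('top')[:,:,::-1];s=capture('scene')[:,:,::-1]
montage('x',t,[(345,200)],'a.png');montage('x',s,[(143,100)],'b.png')
a=cv2.imread('a.png')[:300,:400];b=cv2.imread('b.png')[:300,:400]
cv2.imwrite('pics/hov.png',np.hstack([a,b]))
E
```

```text
at [ 530.6 -227.2   64. ] rpy [-179.98    0.2    -3.58] F [ 0.5 -0.4  0.6] w 26.2 gf 0.0 t 3.6
rel [  1.8  -0.5 -21. ] -> 1 calls
first [0.0154, 0.0029, 0.1751, np.float64(0.0003)]
```

View pics/hov.png

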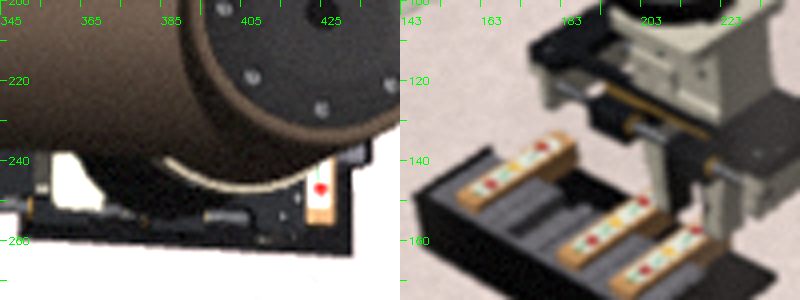

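The scene crop shows the fingers straddling the rightmost bar's front end, tips at about (675,208) and (715,240), and clear of its neighbour. I'll lower and close.

Call:
{"api": "drive_tool", "payload": {
  "increments": [
    [[-0.4, 0.015, 0.003, 0.1, 0], [-0.4, 0.015, 0.003, 0.178, 0], [-0.4, 0.015, 0.003, 0.178, 0]]
  ]
}}

```text
time_s: 4.08
tcp_pos: [0.5329, -0.2298, 0.0431]
eef_rot: [-180.0, 0.1, -3.7]
contact_force: [-0.5, -0.3, 0.3]
gripper_width: 0.0265
gripper_force: 0.0
```

Call:
{"api": "drive_tool", "payload": {
  "increments": [
    [[-1, 0, 0, 0, 0], [-1, 0, 0, 0, 0], [-1, 0, 0, 0, 0], [-1, 0, 0, 0, 0]]
  ]
}}

```text
time_s: 4.58
tcp_pos: [0.5334, -0.2286, 0.0437]
eef_rot: [-179.9, 0.0, -3.7]
contact_force: [1.1, 7.7, -0.8]
gripper_width: 0.0199
gripper_force: 45.0
```

Call:
{"api": "drive_tool", "payload": {
  "increments": [
    [[-1, -0.04, 0.01, 0, 0], [-1, -0.1, -0.01, 0, 0], [-1, -0.18, 0.01, 0, 0], [-1, -0.26, 0, 0, 0]]
  ]
}}

```text
time_s: 5.08
tcp_pos: [0.5119, -0.2275, 0.0471]
eef_rot: [180.0, -1.0, -3.5]
contact_force: [15.3, 1.2, -0.7]
gripper_width: 0.0196
gripper_force: 45.0
```

Call:
{"api": "drive_tool", "payload": {
  "increments": [
    [[-1, -0.08, 0, 0, 0], [-1, -0.16, 0, 0, 0], [-1, -0.24, 0, 0, 0], [-1, -0.3, 0, 0, 0], [-1, -0.3, 0, 0, 0]]
  ]
}}

```text
time_s: 5.7
tcp_pos: [0.4654, -0.2255, 0.0438]
eef_rot: [-180.0, 0.1, -3.7]
contact_force: [-0.2, 0.3, -0.1]
gripper_width: 0.0192
gripper_force: 45.0
```

Call:
{"api": "drive_tool", "payload": {
  "increments": [
    [[-1, -0.03, 0, -0.1, 0], [-1, -0.03, 0, -0.4, 0], [-1, -0.03, 0, -0.4, 0]]
  ]
}}

```text
time_s: 6.08
tcp_pos: [0.4648, -0.2257, 0.095]
eef_rot: [180.0, -0.3, -3.7]
contact_force: [-0.2, 0.6, -0.3]
gripper_width: 0.0196
gripper_force: 45.0
```

```bash
python3 - <<'E'
from h import *
s=capture('scene')[:,:,::-1]
montage('x',s,[(143,100),(200,100),(143,140),(200,140)],'pics/p1.png')
R=Ro.from_euler('z',1.43,degrees=True)
for n,y in(('0',69),('1',23),('3',-69)):
    print(n,(R.apply([-27,y,0])+[591.3,10.2,0]).round(1))
E
python3 go.py 562.6 78.5 70 1.4
```

```text
0 [562.6  78.5   0. ]
1 [563.7  32.5   0. ]
3 [566.  -59.5   0. ]
at [ 463.8 -225.5   93.6] rpy [179.99  -0.18  -3.69] F [ 0.5 -0.4 -1.2] w 19.6 gf 45.0 t 6.12
rel [ 98.8 304.  -23.6] -> 3 calls
first [0.2196, -0.8602, 0.0654, np.float64(-0.0141)]
rest [0.295, -0.8374, 0.0654, 0]
```

View pics/p1.png

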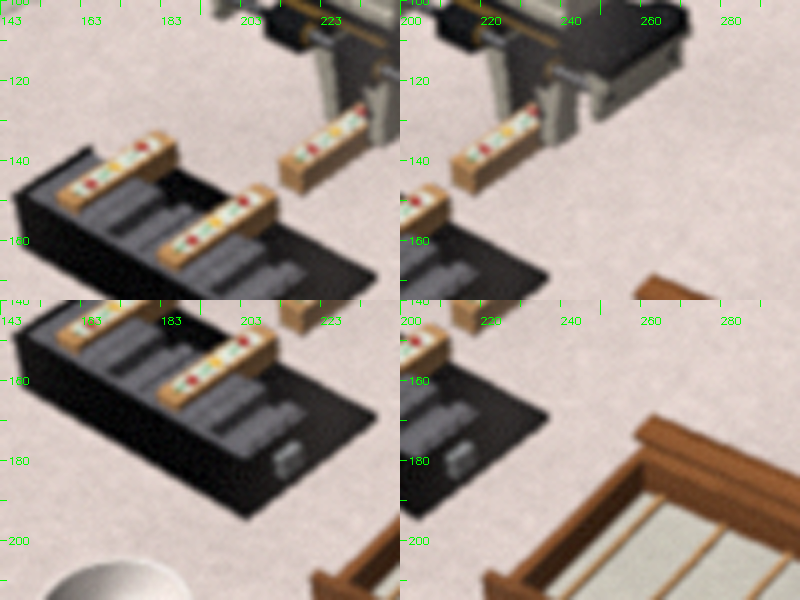

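The crop shows the bar free of the foam, level, gripped at its front, with its back end at about (291,180) in the first tile. I'll check slip numerically while carrying it at height.

Call:
{"api": "drive_tool", "payload": {
  "increments": [
    [[-1, 0.22, -0.86, 0, -0.0141], [-1, 0.22, -0.86, 0, -0.0141], [-1, 0.22, -0.86, 0, -0.0141]]
  ]
}}

```text
time_s: 6.5
tcp_pos: [0.4964, -0.1219, 0.0915]
eef_rot: [-180.0, 0.0, 1.6]
contact_force: [-0.4, -0.9, -0.6]
gripper_width: 0.0198
gripper_force: 45.0
```

Call:
{"api": "drive_tool", "payload": {
  "increments": [
    [[-1, 0.295, -0.837, 0, 0], [-1, 0.295, -0.837, 0, 0], [-1, 0.295, -0.837, 0, 0]]
  ]
}}

```text
time_s: 6.88
tcp_pos: [0.5293, -0.021, 0.0914]
eef_rot: [180.0, 0.0, 1.5]
contact_force: [-0.1, 0.6, -0.7]
gripper_width: 0.0198
gripper_force: 45.0
```

Call:
{"api": "drive_tool", "payload": {
  "increments": [
    [[-1, 0.295, -0.837, 0, 0], [-1, 0.295, -0.837, 0, 0], [-1, 0.295, -0.837, 0, 0], [-1, 0.295, -0.837, 0, 0]]
  ]
}}

```text
time_s: 7.38
tcp_pos: [0.5608, 0.0774, 0.0912]
eef_rot: [180.0, 0.1, 1.4]
contact_force: [-0.5, 0.9, -1.0]
gripper_width: 0.0193
gripper_force: 45.0
```

```bash
python3 - <<'E'
from h import *
R=Ro.from_euler('z',-3.69,degrees=True)
for z in (93.6,90):
  q=proj('scene',(R.apply([[72,10,0],[72,-10,0]])+[463.8,-225.5,z+3])/1000);print(((q-[143,100])*4+1.5).round(0).tolist())
E
python3 go.py 562.6 78.5 24.5 1.4
python3 - <<'E'
from h import *
s=capture('scene')[:,:,::-1]
montage('x',s,[(200,140),(270,140),(200,190),(270,190)],'pics/p2.png')
E
```

```text
[[301.0, 171.0], [278.0, 158.0]]
[[302.0, 175.0], [278.0, 163.0]]
at [560.8  77.4  91.2] rpy [1.7996e+02 1.1000e-01 1.3600e+00] F [-0.5  0.9 -1. ] w 19.3 gf 45.0 t 7.38
rel [  1.8   1.1 -66.7] -> 1 calls
first [0.015, -0.009, 0.5558, np.float64(-0.0001)]
```

View pics/p2.png

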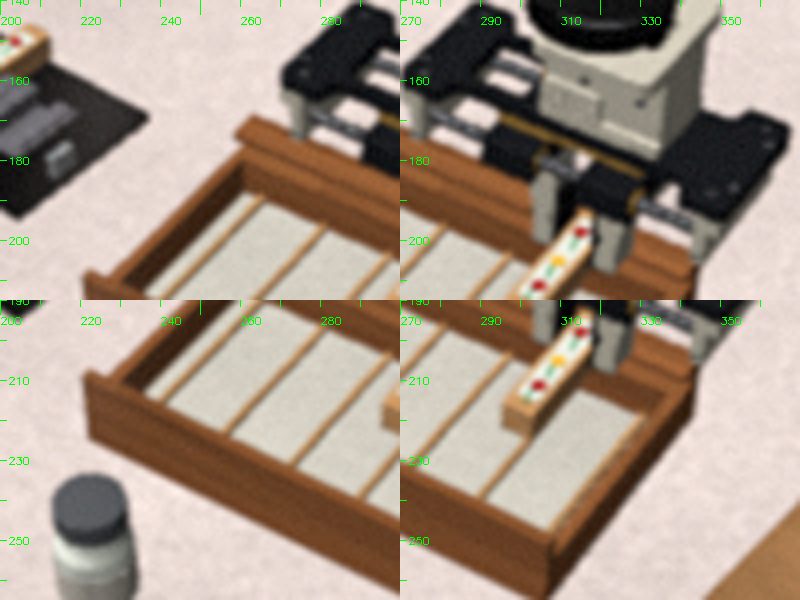

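The bar hangs level over the left compartment, its back end at about (515,415) in the montage. No slip: the predicted back-end corners (301,171) and (278,158) match. I'll lower and release.

Call:
{"api": "drive_tool", "payload": {
  "increments": [
    [[-1, 0.015, -0.009, 0.3, 0], [-1, 0.015, -0.009, 0.5, 0], [-1, 0.015, -0.009, 0.55, 0], [-1, 0.015, -0.009, 0.55, 0]]
  ]
}}

```text
time_s: 7.92
tcp_pos: [0.5635, 0.0788, 0.0261]
eef_rot: [180.0, 0.0, 1.3]
contact_force: [0.2, -0.4, -0.8]
gripper_width: 0.0193
gripper_force: 45.0
```

```bash
python3 go.py 562.6 78.5 23 1.4
```

```text
at [563.5  78.8  26.1] rpy [1.7998e+02 2.0000e-02 1.3400e+00] F [ 0.2 -0.4 -0.8] w 19.3 gf 45.0 t 7.92
rel [-0.9 -0.3 -3.1] -> 1 calls
first [-0.0073, 0.0025, 0.0259, np.float64(-0.0002)]
```

Call:
{"api": "drive_tool", "payload": {
  "increments": [
    [[-1, -0.006, 0, 0.018, 0], [-1, -0.006, 0, 0.018, 0]]
  ]
}}

```text
time_s: 8.18
tcp_pos: [0.5631, 0.0798, 0.0245]
eef_rot: [-180.0, -0.1, 1.4]
contact_force: [-0.7, 0.3, -0.0]
gripper_width: 0.0193
gripper_force: 45.0
```

Call:
{"api": "drive_tool", "payload": {
  "increments": [
    [[-0.4, 0, 0, 0, 0], [-0.4, 0, 0, 0, 0], [-0.4, 0, 0, 0, 0], [-0.4, 0, 0, -0.2, 0], [-0.4, 0, 0, -0.6, 0]]
  ]
}}

```text
time_s: 8.8
tcp_pos: [0.5614, 0.0791, 0.0947]
eef_rot: [179.9, 0.3, 1.4]
contact_force: [1.4, -0.3, 0.0]
gripper_width: 0.0265
gripper_force: 0.0
```

```bash
python3 -c "
import numpy as np,math
for n,c in (('B',(557.,-274.7)),('C',(551.5,-366.2))):
    print(n,c[0]-26.9,c[1]+1.7)"
python3 go.py 530.1 -273.8 90 -3.7
```

```text
B 530.1 -273.0
C 524.6 -364.5
at [561.4  79.1  94.7] rpy [179.89   0.25   1.38] F [ 1.4 -0.3  0. ] w 26.5 gf 0.0 t 8.8
rel [ -31.3 -352.9   -4.7] -> 3 calls
first [-0.1105, 0.9779, 0.0129, np.float64(0.0141)]
rest [-0.0234, 0.9838, 0.0129, 0]
```

Call:
{"api": "drive_tool", "payload": {
  "increments": [
    [[-0.4, -0.11, 0.976, 0, 0.0141], [-0.4, -0.11, 0.976, 0, 0.0141], [-0.4, -0.11, 0.976, 0, 0.0141]]
  ]
}}

```text
time_s: 9.18
tcp_pos: [0.5515, -0.0407, 0.0958]
eef_rot: [180.0, 0.0, -3.9]
contact_force: [-0.1, 0.3, -0.0]
gripper_width: 0.0261
gripper_force: 0.0
```

Call:
{"api": "drive_tool", "payload": {
  "increments": [
    [[-0.4, -0.023, 0.982, 0, 0], [-0.4, -0.023, 0.982, 0, 0], [-0.4, -0.023, 0.982, 0, 0]]
  ]
}}

```text
time_s: 9.55
tcp_pos: [0.5416, -0.1577, 0.0955]
eef_rot: [180.0, 0.0, -3.9]
contact_force: [0.2, 1.0, 0.4]
gripper_width: 0.0262
gripper_force: 0.0
```

Call:
{"api": "drive_tool", "payload": {
  "increments": [
    [[-0.4, -0.023, 0.982, 0, 0], [-0.4, -0.023, 0.982, 0, 0], [-0.4, -0.023, 0.982, 0, 0], [-0.4, -0.023, 0.982, 0, 0]]
  ]
}}

```text
time_s: 10.05
tcp_pos: [0.5319, -0.2719, 0.0955]
eef_rot: [-180.0, 0.0, -3.7]
contact_force: [0.2, 0.7, -0.8]
gripper_width: 0.026
gripper_force: 0.0
```

```bash
python3 go.py 530.1 -273.0 43 -3.7
```

```text
at [ 531.9 -271.9   95.5] rpy [-1.7999e+02  2.0000e-02 -3.7000e+00] F [ 0.2  0.7 -0.8] w 26.0 gf 0.0 t 10.05
rel [ -1.8  -1.1 -52.5] -> 1 calls
first [-0.0147, 0.0099, 0.4372, np.float64(0.0)]
```

Call:
{"api": "drive_tool", "payload": {
  "increments": [
    [[-0.4, -0.01, 0.004, 0.2, 0], [-0.4, -0.01, 0.004, 0.35, 0], [-0.4, -0.01, 0.004, 0.437, 0], [-0.4, -0.01, 0.004, 0.437, 0]]
  ]
}}

```text
time_s: 10.55
tcp_pos: [0.5306, -0.2719, 0.0428]
eef_rot: [-180.0, 0.1, -3.6]
contact_force: [-0.4, 0.1, 1.0]
gripper_width: 0.0263
gripper_force: 0.0
```

Call:
{"api": "drive_tool", "payload": {
  "increments": [
    [[-1, 0, 0, 0, 0], [-1, 0, 0, 0, 0], [-1, 0, 0, 0, 0], [-1, 0, 0, 0, 0]]
  ]
}}

```text
time_s: 11.05
tcp_pos: [0.5308, -0.2737, 0.044]
eef_rot: [179.9, -0.0, -3.7]
contact_force: [-0.8, -4.5, -2.3]
gripper_width: 0.0194
gripper_force: 44.9
```

Call:
{"api": "drive_tool", "payload": {
  "increments": [
    [[-1, -0.04, 0.01, 0, 0], [-1, -0.1, -0.01, 0, 0], [-1, -0.18, 0.01, 0, 0], [-1, -0.26, 0, 0, 0]]
  ]
}}

```text
time_s: 11.55
tcp_pos: [0.5063, -0.2721, 0.0464]
eef_rot: [179.9, -0.8, -3.6]
contact_force: [9.7, -5.1, -0.3]
gripper_width: 0.0197
gripper_force: 45.0
```

Call:
{"api": "drive_tool", "payload": {
  "increments": [
    [[-1, -0.08, 0, 0, 0], [-1, -0.16, 0, 0, 0], [-1, -0.24, 0, 0, 0], [-1, -0.3, 0, 0, 0], [-1, -0.3, 0, 0, 0]]
  ]
}}

```text
time_s: 12.18
tcp_pos: [0.4664, -0.2693, 0.0453]
eef_rot: [179.9, -0.4, -3.7]
contact_force: [5.6, -1.8, 0.1]
gripper_width: 0.0193
gripper_force: 45.0
```

Call:
{"api": "drive_tool", "payload": {
  "increments": [
    [[-1, -0.03, 0, -0.1, 0], [-1, -0.03, 0, -0.4, 0], [-1, -0.03, 0, -0.4, 0]]
  ]
}}

```text
time_s: 12.55
tcp_pos: [0.4612, -0.2688, 0.0944]
eef_rot: [180.0, -0.3, -3.7]
contact_force: [1.1, -0.2, -1.9]
gripper_width: 0.0191
gripper_force: 45.0
```

```bash
python3 go.py 563.7 32.5 93 1.4
```

```text
at [ 461.2 -268.8   94.4] rpy [179.95  -0.25  -3.67] F [ 1.1 -0.2 -1.9] w 19.1 gf 45.0 t 12.55
rel [102.5 301.3  -1.4] -> 3 calls
first [0.2307, -0.8533, 0.0038, np.float64(-0.0141)]
rest [0.3052, -0.8296, 0.0038, 0]
```

Call:
{"api": "drive_tool", "payload": {
  "increments": [
    [[-1, 0.231, -0.853, 0, -0.0141], [-1, 0.231, -0.853, 0, -0.0141], [-1, 0.231, -0.853, 0, -0.0141]]
  ]
}}

```text
time_s: 12.92
tcp_pos: [0.4944, -0.1659, 0.0913]
eef_rot: [-180.0, 0.0, 1.6]
contact_force: [-0.6, -0.3, 0.1]
gripper_width: 0.0194
gripper_force: 45.0
```

Call:
{"api": "drive_tool", "payload": {
  "increments": [
    [[-1, 0.305, -0.83, 0, 0], [-1, 0.305, -0.83, 0, 0], [-1, 0.305, -0.83, 0, 0]]
  ]
}}

```text
time_s: 13.3
tcp_pos: [0.5287, -0.0659, 0.0911]
eef_rot: [-180.0, 0.0, 1.5]
contact_force: [0.1, 0.1, -0.7]
gripper_width: 0.0192
gripper_force: 45.0
```

Call:
{"api": "drive_tool", "payload": {
  "increments": [
    [[-1, 0.305, -0.83, 0, 0], [-1, 0.305, -0.83, 0, 0], [-1, 0.305, -0.83, 0, 0], [-1, 0.305, -0.83, 0, 0]]
  ]
}}

```text
time_s: 13.8
tcp_pos: [0.5615, 0.0318, 0.0908]
eef_rot: [180.0, 0.1, 1.4]
contact_force: [-0.4, 0.5, -0.3]
gripper_width: 0.0193
gripper_force: 45.0
```

```bash
python3 go.py 563.7 32.5 25 1.4
python3 - <<'E'
from h import *
st=r.get_state();im=capture('scene')[:,:,::-1]
montage('x',im,[(143,120),(270,140),(200,180),(270,190)],'pics/p3.png')
R=Ro.from_euler('z',st['eef_rot'][2],degrees=True)
q=proj('scene',(R.apply([[72,10,0],[72,-10,0]])+st['tcp_pos']*1e3+[0,0,3])/1000);print('pred back end px in tile4 (montage)',((q-[270,190])*4+1.5+[400,300]).round(0).tolist())
E
```

```text
at [561.5  31.8  90.8] rpy [1.7998e+02 1.0000e-01 1.3600e+00] F [-0.4  0.5 -0.3] w 19.3 gf 45.0 t 13.8
rel [  2.2   0.7 -65.8] -> 1 calls
first [0.0183, -0.0057, 0.5484, np.float64(-0.0001)]
pred back end px in tile4 (montage) [[460.0, 380.0], [429.0, 366.0]]
```

View pics/p3.png

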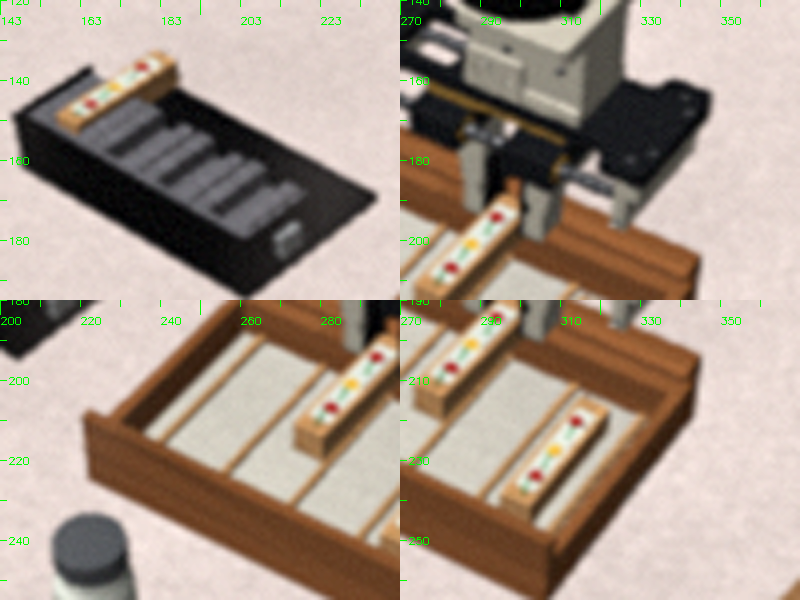

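The picture shows bar A lying in the left compartment. The held bar's back end is at (415,383)/(443,395), against a predicted (429,366)/(460,380), so it slipped about 16 mm outward in the grip. I'll correct the placement by 16 mm.

Call:
{"api": "drive_tool", "payload": {
  "increments": [
    [[-1, -0.115, -0.004, 0.25, 0], [-1, -0.115, -0.004, 0.5, 0], [-1, -0.115, -0.004, 0.555, 0], [-1, -0.115, -0.004, 0.555, 0]]
  ]
}}

```text
time_s: 14.35
tcp_pos: [0.5482, 0.0317, 0.0254]
eef_rot: [180.0, 0.0, 1.3]
contact_force: [0.8, -0.7, -0.9]
gripper_width: 0.0196
gripper_force: 45.0
```

```bash
python3 go.py 548 32.2 23.5 1.4
```

```text
at [548.2  31.7  25.4] rpy [1.7997e+02 4.0000e-02 1.3200e+00] F [ 0.8 -0.7 -0.9] w 19.6 gf 45.0 t 14.35
rel [-0.2  0.5 -1.9] -> 1 calls
first [-0.0014, -0.0045, 0.0157, np.float64(-0.0002)]
```

Call:
{"api": "drive_tool", "payload": {
  "increments": [
    [[-1, 0, -0.004, 0.014, 0], [-0.4, 0, -0.004, 0.014, 0], [-0.4, 0, -0.004, 0.014, 0], [-0.4, 0, -0.004, 0.014, 0], [-0.4, 0, 0, -0.15, 0]]
  ]
}}

```text
time_s: 14.98
tcp_pos: [0.5475, 0.0325, 0.0415]
eef_rot: [179.9, 0.2, 1.4]
contact_force: [-1.1, -0.5, -1.0]
gripper_width: 0.0263
gripper_force: 0.0
```

Call:
{"api": "drive_tool", "payload": {
  "increments": [
    [[-0.4, 0, 0, -0.3, 0], [-0.4, 0, 0, -0.43, 0], [-0.4, 0, 0, -0.43, 0]]
  ]
}}

```text
time_s: 15.35
tcp_pos: [0.5493, 0.0333, 0.0952]
eef_rot: [-179.9, -0.1, 1.4]
contact_force: [-0.2, 0.9, 0.0]
gripper_width: 0.0259
gripper_force: 0.0
```

```bash
python3 go.py 524.6 -364.7 94 -4
```

```text
at [549.3  33.3  95.2] rpy [-1.7995e+02 -1.2000e-01  1.3900e+00] F [-0.2  0.9  0. ] w 25.9 gf 0.0 t 15.35
rel [ -24.7 -398.    -1.2] -> 4 calls
first [-0.0714, 0.8276, 0.0024, np.float64(0.015)]
rest [0.0066, 0.8307, 0.0024, 0]
```

Call:
{"api": "drive_tool", "payload": {
  "increments": [
    [[-0.4, -0.071, 0.828, 0, 0.015], [-0.4, -0.071, 0.828, 0, 0.015], [-0.4, -0.071, 0.828, 0, 0.015]]
  ],
  "squeeze": 58
}}

```text
time_s: 15.72
tcp_pos: [0.5412, -0.0687, 0.0927]
eef_rot: [180.0, 0.2, -4.2]
contact_force: [-0.3, 0.1, 0.1]
gripper_width: 0.0264
gripper_force: 0.0
```

Call:
{"api": "drive_tool", "payload": {
  "increments": [
    [[-0.4, 0.0066, 0.83, 0, 0], [-0.4, 0.0066, 0.83, 0, 0], [-0.4, 0.0066, 0.83, 0, 0]]
  ]
}}

```text
time_s: 16.1
tcp_pos: [0.5356, -0.1673, 0.0929]
eef_rot: [180.0, 0.1, -4.2]
contact_force: [0.1, 0.2, -0.3]
gripper_width: 0.026
gripper_force: 0.0
```

Call:
{"api": "drive_tool", "payload": {
  "increments": [
    [[-0.4, 0.0066, 0.83, 0, 0], [-0.4, 0.0066, 0.83, 0, 0], [-0.4, 0.0066, 0.83, 0, 0]]
  ]
}}

```text
time_s: 16.48
tcp_pos: [0.5299, -0.2662, 0.0931]
eef_rot: [-180.0, 0.1, -4.1]
contact_force: [-0.6, 1.0, -0.1]
gripper_width: 0.0263
gripper_force: 0.0
```

Call:
{"api": "drive_tool", "payload": {
  "increments": [
    [[-0.4, 0.0066, 0.83, 0, 0], [-0.4, 0.0066, 0.83, 0, 0], [-0.4, 0.0066, 0.83, 0, 0], [-0.4, 0.0066, 0.83, 0, 0]]
  ]
}}

```text
time_s: 16.98
tcp_pos: [0.5242, -0.3634, 0.0936]
eef_rot: [-180.0, 0.1, -4.0]
contact_force: [-0.6, 0.0, 0.7]
gripper_width: 0.0262
gripper_force: 0.0
```

```bash
python3 go.py 524.6 -364.7 43 -4
```

```text
at [ 524.2 -363.4   93.6] rpy [-1.7997e+02  6.0000e-02 -3.9800e+00] F [-0.6  0.   0.7] w 26.2 gf 0.0 t 16.98
rel [  0.4  -1.3 -50.6] -> 1 calls
first [0.0043, 0.0106, 0.4214, np.float64(0.0001)]
```

Call:
{"api": "drive_tool", "payload": {
  "increments": [
    [[-0.4, 0.004, 0.008, 0.2, 0], [-0.4, 0.004, 0.008, 0.35, 0], [-0.4, 0.004, 0.008, 0.43, 0], [-0.4, 0.004, 0.008, 0.43, 0]]
  ]
}}

```text
time_s: 17.48
tcp_pos: [0.5242, -0.3652, 0.0419]
eef_rot: [-180.0, 0.1, -4.0]
contact_force: [0.1, -0.5, 0.0]
gripper_width: 0.0262
gripper_force: 0.0
```

Call:
{"api": "drive_tool", "payload": {
  "increments": [
    [[-1, 0, 0, 0, 0], [-1, 0, 0, 0, 0], [-1, 0, 0, 0, 0], [-1, 0, 0, 0, 0]]
  ]
}}

```text
time_s: 17.98
tcp_pos: [0.5249, -0.3661, 0.0433]
eef_rot: [180.0, -0.1, -4.0]
contact_force: [0.0, -1.3, 1.8]
gripper_width: 0.0194
gripper_force: 58.0
```

Call:
{"api": "drive_tool", "payload": {
  "increments": [
    [[-1, -0.03, 0.01, 0, 0], [-1, -0.07, -0.01, 0, 0], [-1, -0.12, 0.01, 0, 0], [-1, -0.18, -0.01, 0, 0], [-1, -0.24, 0, 0, 0]]
  ]
}}

```text
time_s: 18.6
tcp_pos: [0.5015, -0.3649, 0.0448]
eef_rot: [179.8, -0.6, -3.9]
contact_force: [14.0, 3.7, -0.5]
gripper_width: 0.0195
gripper_force: 58.0
```

Call:
{"api": "drive_tool", "payload": {
  "increments": [
    [[-1, -0.08, 0, 0, 0], [-1, -0.16, 0, 0, 0], [-1, -0.24, 0, 0, 0], [-1, -0.32, 0, 0, 0], [-1, -0.35, 0, 0, 0]]
  ]
}}

```text
time_s: 19.23
tcp_pos: [0.4524, -0.3605, 0.0424]
eef_rot: [-180.0, 0.1, -4.0]
contact_force: [0.4, 1.1, -0.2]
gripper_width: 0.0192
gripper_force: 58.0
```

```bash
python3 go.py 566 -59.5 93 1.4
python3 - <<'E'
from h import *
st=r.get_state();im=capture('scene')[:,:,::-1]
montage('x',im,[(143,90)],'a.png');cv2.imwrite('pics/p4.png',cv2.imread('a.png')[:300,:400])
R=Ro.from_euler('z',st['eef_rot'][2],degrees=True)
q=proj('scene',(R.apply([[72,10,0],[72,-10,0]])+st['tcp_pos']*1e3+[0,0,3])/1000);print('pred',((q-[143,90])*4+1.5).round(0).tolist())
E
```

```text
at [ 452.4 -360.5   42.4] rpy [-1.7996e+02  8.0000e-02 -4.0400e+00] F [ 0.4  1.1 -0.2] w 19.2 gf 58.0 t 19.23
rel [113.6 301.   50.6] -> 3 calls
first [0.2557, -0.8562, -0.1405, np.float64(-0.0151)]
rest [0.3358, -0.8281, -0.1405, 0]
pred [[159.0, 192.0], [138.0, 180.0]]
```

View pics/p4.png

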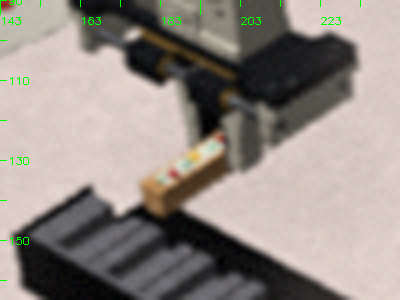

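The bar is out, with its back end at (140,181)/(162,190), which matches the prediction, so there was no slip. I'll carry it to bay3.

Call:
{"api": "drive_tool", "payload": {
  "increments": [
    [[-1, 0, 0, -0.2, 0], [-1, 0, 0, -0.43, 0], [-1, 0, 0, -0.43, 0]]
  ]
}}

```text
time_s: 19.65
tcp_pos: [0.455, -0.3615, 0.0963]
eef_rot: [179.9, -0.2, -4.0]
contact_force: [0.2, -0.7, -1.1]
gripper_width: 0.0193
gripper_force: 58.0
```

Call:
{"api": "drive_tool", "payload": {
  "increments": [
    [[-1, 0.256, -0.856, 0, -0.0151], [-1, 0.256, -0.856, 0, -0.0151], [-1, 0.256, -0.856, 0, -0.0151]]
  ]
}}

```text
time_s: 20.02
tcp_pos: [0.4922, -0.2582, 0.0937]
eef_rot: [-180.0, 0.0, 1.6]
contact_force: [-0.1, 0.7, -0.8]
gripper_width: 0.0192
gripper_force: 58.0
```

Call:
{"api": "drive_tool", "payload": {
  "increments": [
    [[-1, 0.336, -0.828, 0, 0], [-1, 0.336, -0.828, 0, 0], [-1, 0.336, -0.828, 0, 0]]
  ]
}}

```text
time_s: 20.4
tcp_pos: [0.5301, -0.1585, 0.0937]
eef_rot: [-180.0, 0.0, 1.6]
contact_force: [0.8, -0.5, -0.2]
gripper_width: 0.019
gripper_force: 58.0
```

Call:
{"api": "drive_tool", "payload": {
  "increments": [
    [[-1, 0.336, -0.828, 0, 0], [-1, 0.336, -0.828, 0, 0], [-1, 0.336, -0.828, 0, 0], [-1, 0.336, -0.828, 0, 0]]
  ]
}}

```text
time_s: 20.9
tcp_pos: [0.5666, -0.0607, 0.0936]
eef_rot: [180.0, 0.1, 1.4]
contact_force: [-0.1, -0.2, -0.3]
gripper_width: 0.0192
gripper_force: 58.0
```

```bash
python3 go.py 566 -59.5 25 1.4
python3 - <<'E'
from h import *
st=r.get_state();im=capture('scene')[:,:,::-1]
montage('x',im,[(200,140),(240,140),(200,190),(250,190)],'pics/p5.png')
R=Ro.from_euler('z',st['eef_rot'][2],degrees=True)
q=proj('scene',(R.apply([[72,10,0],[72,-10,0]])+st['tcp_pos']*1e3+[0,0,3])/1000);print('pred tile1',((q-[200,140])*4+1.5).round(0).tolist())
E
```

```text
at [566.6 -60.7  93.6] rpy [1.7999e+02 9.0000e-02 1.4000e+00] F [-0.1 -0.2 -0.3] w 19.2 gf 58.0 t 20.9
rel [ -0.6   1.2 -68.6] -> 1 calls
first [-0.0046, -0.0105, 0.5717, np.float64(-0.0)]
pred tile1 [[196.0, 214.0], [166.0, 200.0]]
```

View pics/p5.png

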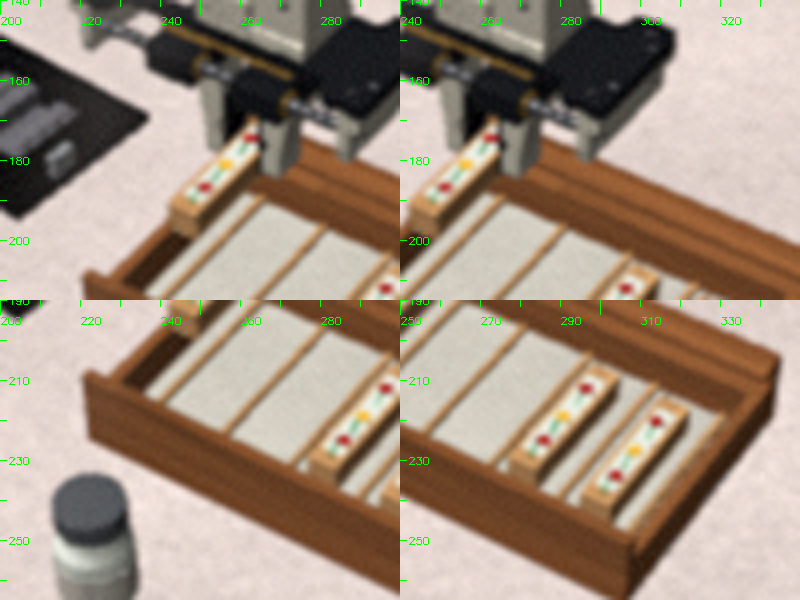

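Both placed bars lie in their compartments. The held bar is level, with its back end at (168,205)/(198,218), as predicted within 1 mm or so. I'll place it.

Call:
{"api": "drive_tool", "payload": {
  "increments": [
    [[-1, -0.005, -0.01, 0.25, 0], [-1, -0.005, -0.01, 0.5, 0], [-1, -0.005, -0.01, 0.565, 0], [-1, -0.005, -0.01, 0.565, 0]]
  ]
}}

```text
time_s: 21.45
tcp_pos: [0.5665, -0.0595, 0.0265]
eef_rot: [180.0, 0.0, 1.4]
contact_force: [0.6, -0.1, 0.4]
gripper_width: 0.0193
gripper_force: 58.0
```

```bash
python3 go.py 566 -59.5 24 1.4
```

```text
at [566.5 -59.5  26.5] rpy [1.7998e+02 5.0000e-02 1.3700e+00] F [ 0.6 -0.1  0.4] w 19.3 gf 58.0 t 21.45
rel [-0.5  0.  -2.5] -> 1 calls
first [-0.0041, -0.0005, 0.0205, np.float64(-0.0001)]
```

Then on to the cover: release, rise, open wide, and check everything from above.

Call:
{"api": "drive_tool", "payload": {
  "increments": [
    [[-1, -0.002, 0, 0.018, 0], [-0.4, -0.002, 0, 0.018, 0], [-0.4, -0.002, 0, 0.018, 0], [-0.4, -0.002, 0, 0.018, 0], [-0.4, 0, 0, -0.15, 0]]
  ]
}}

```text
time_s: 22.08
tcp_pos: [0.5656, -0.0587, 0.0436]
eef_rot: [180.0, 0.2, 1.4]
contact_force: [0.8, 0.3, -0.3]
gripper_width: 0.0265
gripper_force: 0.0
```

Call:
{"api": "drive_tool", "payload": {
  "increments": [
    [[-0.4, 0, 0, -0.4, 0], [-0.2, -0.5, 0, -0.9, 0], [0.6, -0.9, 0, -0.9, 0], [0.6, -0.9, 0, -0.9, 0]]
  ],
  "squeeze": 12
}}

```text
time_s: 22.58
tcp_pos: [0.4558, -0.0615, 0.1542]
eef_rot: [-179.9, -0.1, 1.4]
contact_force: [0.5, 0.2, 0.2]
gripper_width: 0.0495
gripper_force: 0.0
```

```bash
python3 go.py 440 220 150 -5.9;  python3 - <<'E'
from h import *
t=capture('top')[:,:,::-1];s=capture('scene')[:,:,::-1]
cv2.imwrite('top1.png',t)
montage('x',t,[(217,185),(97,205)],'a.png');montage('x',s,[(345,228),(235,170)],'b.png')
cv2.imwrite('pics/all.png',np.vstack([cv2.imread('a.png')[:300],cv2.imread('b.png')[:300]]))
E
```

```text
at [455.8 -61.5 154.2] rpy [-1.7992e+02 -1.5000e-01  1.4300e+00] F [0.5 0.2 0.2] w 49.5 gf 0.0 t 22.57
rel [-15.8 281.5  -4.2] -> 3 calls
first [-0.0245, -0.7829, 0.0117, np.float64(0.0204)]
rest [-0.1242, -0.7733, 0.0117, 0]
```

View pics/all.png

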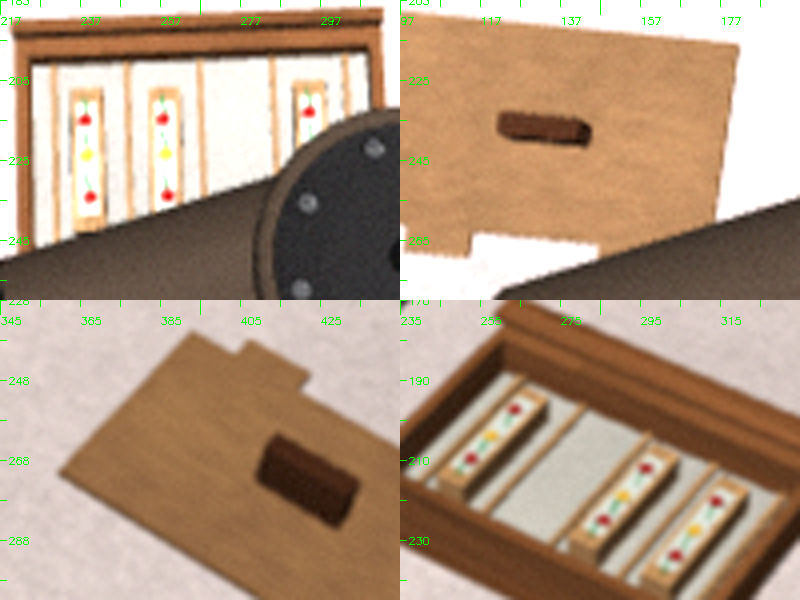

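All three bars lie well centred in their compartments. The cover has been knocked: in the top tile its grip is now at about (545,129) and its far right corner at (738,45). I'll refit it.

```bash
python3 - <<'E'
from fit import *
p=fit([('top',(97,205),[((68,-108,-15),(338,45)),((-66,40,-15),(72,234)),((-66,-40,-15),(198,245)),((-82,40,-15),(70,256))]),('scene',(345,228),[((68,-108,-15),(60,172)),((-66,-108,-15),(193,32)),((-82,-80,-15),(247,40)),((-82,-40,-15),(310,75))])],(.57,.34,-.1),'grip')
E
```

```text
grip xyz mm [560.9 342.1  17.2] yaw -5.78 maxres [0.5, 0.4, 0.9, 0.6, 0.2, 0.1, 0.8, 0.7]
```

```bash
python3 go.py 563 341.3 65 -5.8
```

```text
at [458.7 -61.2 153.5] rpy [-1.7997e+02 -1.4000e-01  1.4600e+00] F [-0.4 -0.1  1. ] w 57.7 gf 0.0 t 22.68
rel [104.3 402.5 -88.5] -> 4 calls
first [0.2385, -0.8327, 0.1844, np.float64(0.0202)]
rest [0.1313, -0.8562, 0.1844, 0]
```

Call:
{"api": "drive_tool", "payload": {
  "increments": [
    [[0.7, 0.2385, -0.833, 0.05, 0.0202], [0.7, 0.2385, -0.833, 0.05, 0.0202], [0.7, 0.2385, -0.833, 0.05, 0.0202]]
  ]
}}

```text
time_s: 23.05
tcp_pos: [0.4865, 0.0417, 0.1456]
eef_rot: [180.0, 0.0, -5.7]
contact_force: [-0.2, -0.1, 0.4]
gripper_width: 0.0743
gripper_force: 0.0
```

Call:
{"api": "drive_tool", "payload": {
  "increments": [
    [[0.7, 0.131, -0.856, 0.15, 0], [0.7, 0.131, -0.856, 0.15, 0], [0.7, 0.131, -0.856, 0.15, 0]]
  ]
}}

```text
time_s: 23.42
tcp_pos: [0.5119, 0.1418, 0.1269]
eef_rot: [179.9, 0.1, -5.7]
contact_force: [-0.4, -0.3, 0.8]
gripper_width: 0.0748
gripper_force: 0.0
```

Call:
{"api": "drive_tool", "payload": {
  "increments": [
    [[0.7, 0.131, -0.856, 0.2, 0], [0.7, 0.131, -0.856, 0.2, 0], [0.7, 0.131, -0.856, 0.2, 0]]
  ]
}}

```text
time_s: 23.8
tcp_pos: [0.5377, 0.2417, 0.1027]
eef_rot: [179.9, 0.1, -5.8]
contact_force: [-0.2, -0.8, 0.5]
gripper_width: 0.0747
gripper_force: 0.0
```

Call:
{"api": "drive_tool", "payload": {
  "increments": [
    [[0.7, 0.131, -0.856, 0.3, 0], [0.7, 0.131, -0.856, 0.3, 0], [0.7, 0.131, -0.856, 0.3, 0], [0.7, 0.131, -0.856, 0.3, 0]]
  ]
}}

```text
time_s: 24.3
tcp_pos: [0.5631, 0.3396, 0.0679]
eef_rot: [179.9, 0.1, -5.9]
contact_force: [0.8, -0.7, -0.2]
gripper_width: 0.0745
gripper_force: 0.0
```

```bash
python3 go.py 563 341.3 20 -5.8
```

```text
at [563.1 339.6  67.9] rpy [ 1.7992e+02  6.0000e-02 -5.8900e+00] F [ 0.8 -0.7 -0.2] w 74.5 gf 0.0 t 24.3
rel [ -0.1   1.7 -47.9] -> 1 calls
first [-0.0023, -0.0138, 0.3994, np.float64(-0.0002)]
```

Call:
{"api": "drive_tool", "payload": {
  "increments": [
    [[0.7, -0.002, -0.014, 0.2, 0], [0.7, -0.002, -0.014, 0.36, 0], [0.7, -0.002, -0.014, 0.39, 0], [0.7, -0.002, -0.014, 0.39, 0]]
  ],
  "squeeze": 15
}}

```text
time_s: 24.8
tcp_pos: [0.5633, 0.3424, 0.0219]
eef_rot: [180.0, -0.0, -5.9]
contact_force: [0.4, 0.2, 0.6]
gripper_width: 0.0748
gripper_force: 0.0
```

Call:
{"api": "drive_tool", "payload": {
  "increments": [
    [[-0.2, 0, 0, 0, 0], [-0.2, 0, 0, 0, 0], [-0.2, 0, 0, 0, 0], [-0.2, 0, 0, 0, 0], [-0.2, 0, 0, 0, 0]]
  ]
}}

```text
time_s: 25.42
tcp_pos: [0.5631, 0.3427, 0.0221]
eef_rot: [180.0, -0.0, -5.8]
contact_force: [-1.8, -1.9, 5.7]
gripper_width: 0.0499
gripper_force: 15.0
```

Call:
{"api": "drive_tool", "payload": {
  "increments": [
    [[-0.2, 0, 0, -0.1, 0], [-0.2, 0, 0, -0.3, 0], [-0.2, 0, 0, -0.6, 0], [-0.2, 0, 0, -0.9, 0], [-0.2, 0, 0, -0.9, 0]]
  ]
}}

```text
time_s: 26.05
tcp_pos: [0.5646, 0.3442, 0.1337]
eef_rot: [-179.7, -0.2, -5.8]
contact_force: [0.1, 1.0, -1.9]
gripper_width: 0.0501
gripper_force: 15.0
```

```bash
python3 - <<'E'
from h import *
R=Ro.from_euler('z',1.43,degrees=True)
for x in (5,18): print(x,(R.apply([x,0,0])+[591.3,10.2,0]).round(1))
E
python3 go.py 609.3 10.6 128 1.4
python3 - <<'E'
from h import *
s=capture('scene')[:,:,::-1]
montage('x',s,[(330,130),(430,130),(330,205),(430,205)],'pics/lift.png')
E
```

```text
5 [596.3  10.3   0. ]
18 [609.3  10.6   0. ]
at [564.6 344.2 133.7] rpy [-179.72   -0.24   -5.82] F [ 0.1  1.  -1.9] w 50.1 gf 15.0 t 26.05
rel [  44.7 -333.6   -5.7] -> 3 calls
first [0.2174, 0.9094, 0.0158, np.float64(-0.0201)]
rest [0.1014, 0.9295, 0.0158, 0]
```

View pics/lift.png

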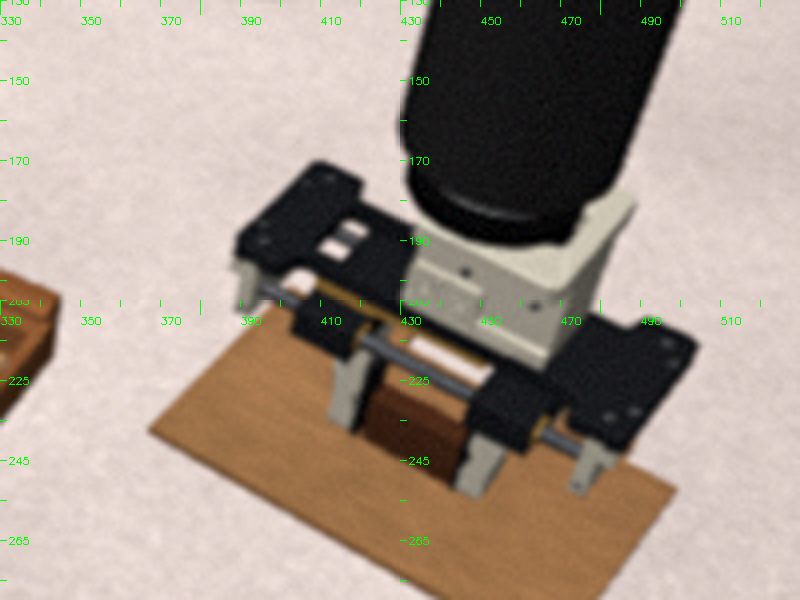

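The cover is lifted in the grip and looks roughly level, with its far left corner at (150,430) and right corner at (678,488). I'll estimate its pitch from those corners and then carry it over the box.

```bash
python3 - <<'E'
from h import *
for pit in (-8,-4,0,4,8):   # pitch>0: far edge down
    R=Ro.from_euler('z',-5.82,degrees=True)*Ro.from_euler('y',pit,degrees=True)
    q=proj('scene',(R.apply([[68,-108,-15],[-66,108,-15],[68,108,-15]])+R.apply([-2,0,0])+[564.6,344.2,131.7])/1000)
    print(pit,((q-[330,130])*4+1.5).round(0).tolist())
E
```

```text
-8 [[150.0, 413.0], [672.0, 501.0], [559.0, 649.0]]
-4 [[149.0, 419.0], [676.0, 493.0], [557.0, 655.0]]
0 [[149.0, 424.0], [680.0, 486.0], [555.0, 660.0]]
4 [[149.0, 429.0], [684.0, 478.0], [553.0, 664.0]]
8 [[150.0, 434.0], [688.0, 471.0], [552.0, 668.0]]
```

Call:
{"api": "drive_tool", "payload": {
  "increments": [
    [[-0.2, 0.12, 0.45, 0, -0.0201], [-0.2, 0.217, 0.909, 0, -0.0201], [-0.2, 0.217, 0.909, 0, -0.0201], [-0.2, 0.217, 0.909, 0, -0.0201]]
  ]
}}

```text
time_s: 26.6
tcp_pos: [0.5777, 0.2312, 0.1289]
eef_rot: [180.0, 0.1, 1.3]
contact_force: [0.1, 0.6, -1.4]
gripper_width: 0.0499
gripper_force: 15.0
```

Call:
{"api": "drive_tool", "payload": {
  "increments": [
    [[-0.2, 0.05, 0.4, 0, 0], [-0.2, 0.101, 0.8, 0, 0], [-0.2, 0.101, 0.93, 0, 0], [-0.2, 0.101, 0.93, 0, 0]]
  ]
}}

```text
time_s: 27.1
tcp_pos: [0.5926, 0.1202, 0.1293]
eef_rot: [180.0, 0.0, 1.3]
contact_force: [0.2, -1.0, -1.9]
gripper_width: 0.0499
gripper_force: 15.0
```

Call:
{"api": "drive_tool", "payload": {
  "increments": [
    [[-0.2, 0.05, 0.4, 0, 0], [-0.2, 0.101, 0.8, 0, 0], [-0.2, 0.101, 0.93, 0, 0], [-0.2, 0.101, 0.93, 0, 0]]
  ]
}}

```text
time_s: 27.6
tcp_pos: [0.6076, 0.0093, 0.1294]
eef_rot: [-180.0, 0.0, 1.4]
contact_force: [-0.4, 0.5, -2.1]
gripper_width: 0.0498
gripper_force: 15.0
```

```bash
python3 go.py 613.3 10.7 80 1.4
python3 - <<'E'
from h import *
s=capture('scene')[:,:,::-1];t=capture('top')[:,:,::-1]
montage('x',s,[(215,130),(290,130),(215,190),(290,190)],'pics/over.png')
montage('x',t,[(217,165)],'pics/overt.png')
E
```

```text
at [607.6   9.3 129.4] rpy [-1.80e+02  1.00e-02  1.36e+00] F [-0.4  0.5 -2.1] w 49.8 gf 15.0 t 27.6
rel [  5.7   1.4 -49.4] -> 1 calls
first [0.0475, -0.0102, 0.412, np.float64(-0.0001)]
```

View pics/over.png

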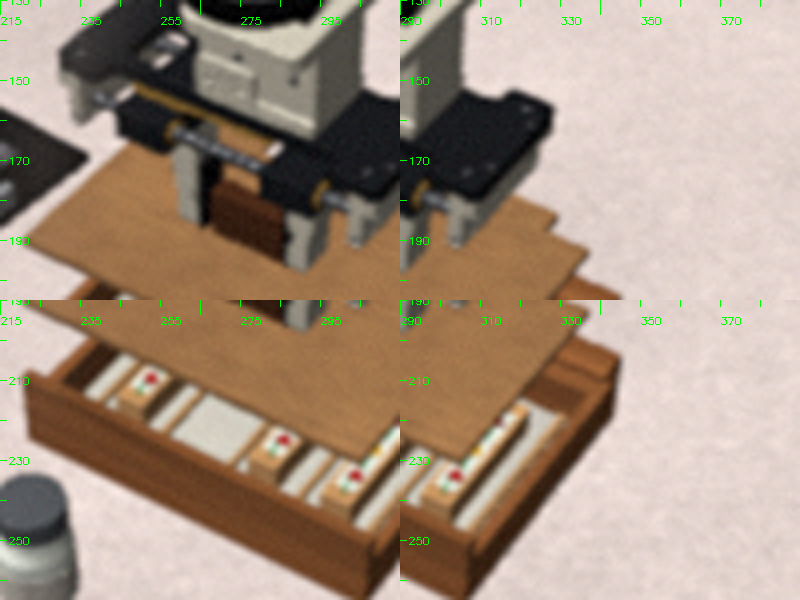

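The cover hangs over the box roughly level. Its far corners are at (27,242) in tile 1 and (62,160) in tile 4, and the near right corner is at (188,252) in tile 2. I'll fit the held pose from these.

```bash
python3 - <<'E'
from h import *
from scipy.optimize import least_squares
L=np.array([[68,-108,-15],[68,108,-15],[-66,108,-15]])
q=np.array([(np.add((27,242),.5))/4-.5+[215,130],(np.add((62,160),.5))/4-.5+[290,190],(np.add((188,252),.5))/4-.5+[290,130]])
for z in (125,127.4,130):
    f=lambda p:(proj('scene',((Ro.from_euler('z',p[2],degrees=True)*Ro.from_euler('y',p[3],degrees=True)).apply(L)+[p[0],p[1],z])/1000)-q).ravel()
    s=least_squares(f,[605,9,1.4,0],x_scale=[10,10,1,1]);print(z,s.x.round(1),abs(s.fun).max().round(2))
E
```

```text
125 [ 6.056e+02  9.700e+00  1.500e+00 -5.000e-01] 1.15
127.4 [ 6.076e+02  1.100e+01  1.400e+00 -5.000e-01] 1.35
130 [ 6.097e+02  1.240e+01  1.400e+00 -5.000e-01] 1.57
```

Call:
{"api": "drive_tool", "payload": {
  "increments": [
    [[-0.2, 0.042, -0.008, 0.15, 0], [-0.2, 0.042, -0.008, 0.3, 0], [-0.2, 0.042, -0.008, 0.41, 0], [-0.2, 0.042, -0.008, 0.41, 0], [-0.2, 0.042, -0.008, 0.41, 0]]
  ]
}}

```text
time_s: 28.32
tcp_pos: [0.613, 0.0104, 0.0807]
eef_rot: [180.0, -0.0, 1.4]
contact_force: [1.0, 1.3, -1.3]
gripper_width: 0.0497
gripper_force: 15.0
```

Call:
{"api": "drive_tool", "payload": {
  "increments": [
    [[-0.2, 0, 0, 0.02, 0], [-0.2, 0, 0, 0.04, 0], [-0.2, 0, 0, 0.06, 0], [-0.2, 0, 0, 0.06, 0]]
  ]
}}

```text
time_s: 28.82
tcp_pos: [0.6126, 0.0101, 0.0734]
eef_rot: [180.0, -0.0, 1.4]
contact_force: [0.1, 0.7, -1.2]
gripper_width: 0.0499
gripper_force: 15.0
```

```bash
python3 go.py 612.8 10.3 67 1.4; python3 -c "
from h import *
print(r.get_state()['moment'])"
```

```text
at [612.6  10.1  73.4] rpy [ 1.80e+02 -1.00e-02  1.39e+00] F [ 0.1  0.7 -1.2] w 49.9 gf 15.0 t 28.82
rel [ 0.2  0.2 -6.4] -> 1 calls
first [0.0017, -0.0018, 0.053, np.float64(-0.0)]
[-0.10091152  0.06999459 -0.01979114]
```

Call:
{"api": "drive_tool", "payload": {
  "increments": [
    [[-0.2, 0, 0, 0.008, 0], [-0.2, 0, 0, 0.016, 0], [-0.2, 0, 0, 0.024, 0], [-0.2, 0, 0, 0.024, 0]]
  ]
}}

```text
time_s: 29.32
tcp_pos: [0.6124, 0.0101, 0.0703]
eef_rot: [180.0, 0.0, 1.4]
contact_force: [-2.2, -0.3, 0.8]
gripper_width: 0.0498
gripper_force: 15.0
```

Call:
{"api": "drive_tool", "payload": {
  "increments": [
    [[-0.2, 0, 0, 0.01, 0], [-0.2, 0, 0, 0.02, 0], [-0.2, 0, 0, 0.03, 0], [-0.2, 0, 0, 0.03, 0]]
  ]
}}

```text
time_s: 29.82
tcp_pos: [0.6125, 0.0101, 0.0666]
eef_rot: [180.0, 0.0, 1.4]
contact_force: [-0.7, -0.9, -0.0]
gripper_width: 0.0498
gripper_force: 15.0
```

```bash
python3 go.py 598 10.3 67 1.4; python3 - <<'E'
from h import *
print(r.get_state()['moment'])
s=capture('scene')[:,:,::-1];cv2.imwrite('s_ins.png',s)
# predicted far-edge/near corners for various pitch to compare; search by edge contrast of the board polygon
st=r.get_state();p=st['tcp_pos']*1e3
hsv=cv2.cvtColor(s,cv2.COLOR_BGR2HSV)
for pit in (-8,-6,-4,-2,0,2):
    R=Ro.from_euler('z',1.43,degrees=True)*Ro.from_euler('y',pit,degrees=True)
    q=proj('scene',(R.apply([[68,-108,-15],[68,108,-15],[-66,108,-15],[-66,-108,-15],[-82,80,-15]])+p+[-1.5,0,-4.5])/1000);print(pit,q.round(1).tolist())
E
```

```text
at [612.5  10.1  66.6] rpy [1.7999e+02 2.0000e-02 1.3900e+00] F [-0.7 -0.9 -0. ] w 49.8 gf 15.0 t 29.82
rel [-14.5   0.2   0.4] -> 1 calls
first [-0.1204, -0.0044, -0.0034, np.float64(-0.0)]
[-0.09822809  0.48971144  0.01682258]
-8 [[220.3, 209.1], [302.7, 249.7], [333.2, 217.7], [254.9, 182.3], [325.8, 209.4]]
-6 [[220.5, 209.8], [302.8, 250.4], [333.4, 216.8], [255.0, 181.4], [326.1, 208.4]]
-4 [[220.6, 210.5], [302.8, 251.1], [333.7, 215.9], [255.2, 180.5], [326.3, 207.3]]
-2 [[220.8, 211.1], [302.9, 251.7], [333.9, 215.1], [255.3, 179.7], [326.5, 206.2]]
0 [[221.0, 211.7], [302.9, 252.3], [334.1, 214.2], [255.4, 178.8], [326.8, 205.2]]
2 [[221.3, 212.3], [303.0, 252.8], [334.3, 213.3], [255.5, 178.0], [327.0, 204.2]]
```

Call:
{"api": "drive_tool", "payload": {
  "increments": [
    [[-0.2, 0, 0, -0.017, 0], [-0.2, 0, 0, -0.017, 0], [-0.2, -0.03, 0, -0.017, 0], [-0.2, -0.05, 0, -0.017, 0], [-0.2, -0.05, 0, -0.017, 0]]
  ]
}}

```text
time_s: 30.5
tcp_pos: [0.6063, 0.01, 0.0689]
eef_rot: [-180.0, 0.0, 1.4]
contact_force: [0.8, -0.5, -1.3]
gripper_width: 0.05
gripper_force: 15.0
```

Call:
{"api": "drive_tool", "payload": {
  "increments": [
    [[-0.2, -0.02, 0, 0, 0], [-0.2, -0.04, 0, 0, 0], [-0.2, -0.06, 0, 0, 0], [-0.2, -0.06, 0, 0, 0]]
  ]
}}

```text
time_s: 31.0
tcp_pos: [0.5992, 0.0098, 0.0689]
eef_rot: [-180.0, 0.0, 1.4]
contact_force: [0.4, 0.2, -2.3]
gripper_width: 0.0499
gripper_force: 15.0
```

```bash
python3 go.py 597.3 10.3 57 1.4; python3 -c "
from h import *
print(r.get_state()['moment'])
cv2.imwrite('s_ins2.png',capture('scene')[:,:,::-1])"
```

```text
at [599.2   9.8  68.9] rpy [-180.      0.      1.39] F [ 0.4  0.2 -2.3] w 49.9 gf 15.0 t 31.0
rel [ -1.9   0.5 -11.9] -> 1 calls
first [-0.0155, -0.0045, 0.0992, np.float64(-0.0)]
[-0.00423848 -0.07187768 -0.01010236]
```

Call:
{"api": "drive_tool", "payload": {
  "increments": [
    [[-0.2, -0.01, 0, 0.015, 0], [-0.2, -0.016, 0, 0.03, 0], [-0.2, -0.016, 0, 0.045, 0], [-0.2, -0.016, 0, 0.045, 0]]
  ]
}}

```text
time_s: 31.55
tcp_pos: [0.5978, 0.0098, 0.0635]
eef_rot: [-180.0, -0.0, 1.4]
contact_force: [0.6, 0.1, -0.4]
gripper_width: 0.0497
gripper_force: 15.0
```

Call:
{"api": "drive_tool", "payload": {
  "increments": [
    [[-0.2, 0, 0, 0.015, 0], [-0.2, 0, 0, 0.03, 0], [-0.2, 0, 0, 0.04, 0], [-0.2, 0, 0, 0.04, 0]]
  ]
}}

```text
time_s: 32.05
tcp_pos: [0.5973, 0.0097, 0.0584]
eef_rot: [180.0, 0.0, 1.4]
contact_force: [0.5, -0.3, -0.3]
gripper_width: 0.0498
gripper_force: 15.0
```

```bash
python3 go.py 597.3 10.3 56 1.4; python3 -c "
from h import *
print(r.get_state()['moment'])"
```

```text
at [597.3   9.7  58.4] rpy [1.80e+02 3.00e-02 1.39e+00] F [ 0.5 -0.3 -0.3] w 49.8 gf 15.0 t 32.05
rel [ 0.   0.6 -2.4] -> 1 calls
first [0.0005, -0.0046, 0.0202, np.float64(-0.0)]
[ 0.01264063 -0.28165885  0.00390383]
```

Call:
{"api": "drive_tool", "payload": {
  "increments": [
    [[-0.2, 0, 0, 0.01, 0], [-0.2, 0, 0, 0.02, 0], [-0.2, 0, 0, 0.025, 0], [-0.2, 0, 0, 0.025, 0]]
  ]
}}

```text
time_s: 32.55
tcp_pos: [0.5974, 0.0098, 0.0559]
eef_rot: [180.0, -0.0, 1.4]
contact_force: [-0.1, -0.2, 3.3]
gripper_width: 0.0496
gripper_force: 15.0
```

Call:
{"api": "drive_tool", "payload": {
  "increments": [
    [[-0.2, 0, 0, 0.008, 0], [-0.2, 0, 0, 0.015, 0], [-0.2, 0, 0, 0.015, 0]]
  ]
}}

```text
time_s: 32.92
tcp_pos: [0.5976, 0.0098, 0.0557]
eef_rot: [180.0, -0.1, 1.4]
contact_force: [-6.3, 0.7, 18.2]
gripper_width: 0.05
gripper_force: 15.0
```

```bash
python3 go.py 597.3 10.3 56 1.4; python3 - <<'E'
from h import *
print(r.get_state()['moment'])
s=capture('scene')[:,:,::-1]
montage('x',s,[(215,130),(290,130),(215,190),(290,190)],'pics/fin.png')
E
```

```text
at [597.6   9.8  55.7] rpy [ 1.7999e+02 -5.0000e-02  1.4300e+00] F [-6.3  0.7 18.2] w 50.0 gf 15.0 t 32.92
rel [-0.3  0.5  0.3] -> 1 calls
first [-0.0021, -0.0044, -0.0025, np.float64(0.0001)]
[0.34793959 2.22211761 0.01597863]
```

Call:
{"api": "drive_tool", "payload": {
  "increments": [
    [[-0.2, 0, 0, -0.015, 0], [-0.2, 0, 0, -0.015, 0], [0.5, 0, 0, -0.015, 0], [0.5, 0, 0, -0.015, 0], [0.5, 0, 0, -0.015, 0]]
  ]
}}

```text
time_s: 33.6
tcp_pos: [0.5973, 0.0097, 0.0553]
eef_rot: [180.0, 0.0, 1.4]
contact_force: [0.4, 0.0, -0.5]
gripper_width: 0.0651
gripper_force: 0.0
```

Call:
{"api": "drive_tool", "payload": {
  "increments": [
    [[0.5, 0, 0, -0.2, 0], [0.5, 0, 0, -0.6, 0], [0.5, -0.3, 0, -1, 0], [-1, -0.9, 0, -1, 0], [-1, -0.9, 0, -1, 0]]
  ]
}}

```text
time_s: 34.22
tcp_pos: [0.4861, 0.0066, 0.1761]
eef_rot: [-179.9, -0.0, 1.4]
contact_force: [-0.9, -0.1, 0.7]
gripper_width: 0.0508
gripper_force: 0.0
```

Call:
{"api": "drive_tool", "payload": {
  "increments": [
    [[-1, -0.4, 0, -0.5, 0], [-1, -0.4, 0, -0.5, 0], [-1, -0.4, 0, -0.5, 0]]
  ]
}}

```text
time_s: 34.6
tcp_pos: [0.4419, 0.0063, 0.2365]
eef_rot: [-179.9, -0.1, 1.4]
contact_force: [-0.4, -0.1, -0.0]
gripper_width: 0.0213
gripper_force: 0.0
```

```bash
python3 go.py 597.3 10.3 100 1.4; python3 - <<'E'
from h import *
t=capture('top')[:,:,::-1];s=capture('scene')[:,:,::-1]
montage('x',t,[(217,175)],'a.png');montage('x',s,[(215,165),(270,165),(290,195)],'b.png')
b=cv2.imread('b.png');b[300:,400:]=cv2.imread('a.png')[:300,:400]
cv2.imwrite('pics/fin2.png',b);cv2.imwrite('fs.png',s);cv2.imwrite('ft.png',t)
E
```

```text
at [441.9   6.3 236.5] rpy [-1.7993e+02 -1.5000e-01  1.4200e+00] F [-0.4 -0.1 -0. ] w 21.3 gf 0.0 t 34.6
rel [ 155.4    4.  -136.5] -> 2 calls
first [0.6477, -0.0006, 0.5689, np.float64(0.0)]
rest [0.6477, -0.0008, 0.5689, 0]
```

View pics/fin2.png

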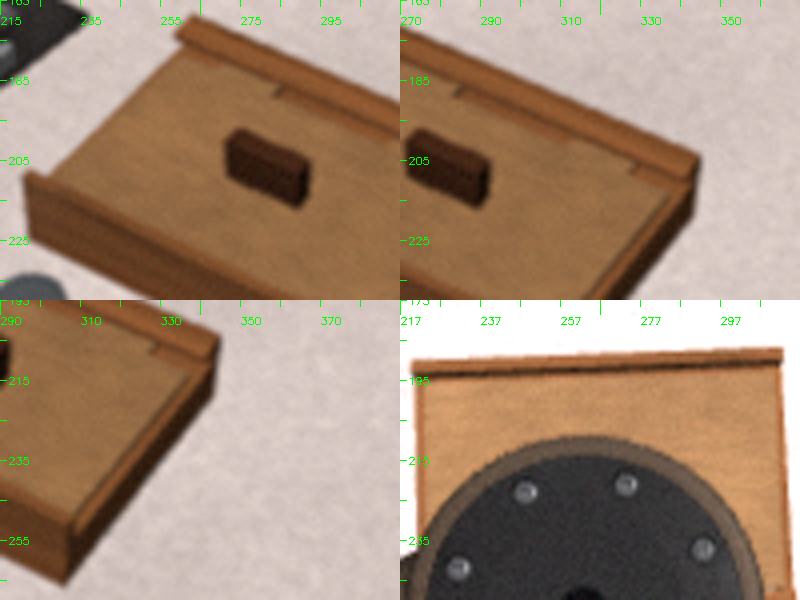

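The picture shows the cover lying flat inside the stop wall, with the tabs under the lip and the grip centred; its top corners in tile 1 are about (237,128), (311,158), (225,137) and (299,168). I'll check those against the home pose.

```bash
python3 - <<'E'
from h import *
R0=Ro.from_euler('z',1.43,degrees=True)
for gx,pit in ((5,0),(2,0),(8,0),(5,-3)):
    R=R0*Ro.from_euler('y',pit,degrees=True)
    q=proj('scene',(R.apply([[-7,-25,15],[-7,25,15],[7,-25,15],[7,25,15]])+R0.apply([gx,0,54])+[591.3,10.2,-1])/1000);print(gx,pit,((q-[215,165])*4+1.5).round(0).tolist())
E
```

```text
5 0 [[238.0, 127.0], [312.0, 161.0], [224.0, 141.0], [299.0, 176.0]]
2 0 [[241.0, 124.0], [315.0, 158.0], [227.0, 138.0], [302.0, 172.0]]
8 0 [[235.0, 130.0], [310.0, 164.0], [221.0, 144.0], [296.0, 179.0]]
5 -3 [[239.0, 126.0], [313.0, 161.0], [225.0, 140.0], [300.0, 174.0]]
```

```bash
python3 -c "
from plant import job
print(job.close_job())"
```

```text
the job is handed in; nothing more can be done
None
```

The job is handed in at about 35 s: all three bars present lie in their own compartments, and the cover is hooked under the lip, flat, fully home and released; the hand-in returned no verdict.

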